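# Shut the purge gas and slacken a cap of unknown thread

## Task

Make the purge-gas station safe to open: shut its isolator handle, then, only once it is off, slacken the winged cap on the outlet by about half a turn to vent the line. The cap may have a right-hand or a left-hand thread and nothing shows which: nudge its wings gently with the fingers to feel which way gives, and where it goes tight do not force it but try the other way. Leave the isolator off and the things standing around where they are.

Things in the scene. Friction and masses are not known exactly. Their poses are not given: they have to be found in the camera images.
- manifold: Purge-gas station bolted to the bench: aluminium base plate 90 x 230 x 8 mm, with a steel pipe (centre 30 mm up) along it. Origin: middle of the plate's underside. y runs along the pipe from the hose stub (its end at y = -129 mm) past the isolator valve (y = -50 mm) to the winged outlet (y = +70 mm); x is across the pipe. Its place and yaw vary.
- isolator (a joint): Angle (rad) of the isolator's handle. 1.571 = on, its start: handle along the pipe, to the manifold's -y. 0 = off: handle across the pipe, to the manifold's -x. It shuts clockwise seen from above. An over-centre detent holds it at each end: about 4 N at 60 mm radius to leave the end, fading to nothing at 0.785; below about 0.6 it snaps to off by itself.
- isolator_axis (a point): On the isolator's vertical turning axis, at mid-height of its handle, 67 mm above the bench.
- isolator_tip (a point): In the black grip of the isolator handle, 60 mm from the axis, 67 mm above the bench. The grip is 48 mm long (28 to 76 mm from the axis), 16 mm wide, 14 mm high (z = 60 to 74 mm); the flat steel arm inside it is 14 mm wide and 6 mm high.
- outlet: Fixed brass outlet stub with the cap on it, standing on the T-block, 48 mm above the bench; origin at the centre of its underside, on the cap's vertical axis. Counts with the cap it carries: more than 40 N on it from the robot damages the thread.
- cap (a joint): Angle (rad) of the cap, + is counter-clockwise from above, 0 at the start; chance decides which way loosens. Loosening: steady drag, 2 to 5 N at 42 mm radius, up to 4.9 rad; it stays where left and does not rise or come off. Tightening: that drag over the first 0.05 to 0.08 rad, then it climbs some 60 N per rad (about 12 N at 0.18 rad in, 20 N at 0.3) and half springs back.
- cap_center (a point): On the cap's axis at mid-height of its wings, 79 mm above the bench. The steel hub is 35 mm across, from 66 to 94 mm above the bench.
- wing_tip (a point): In the bulb (13 mm thick, upright) at the end of one wing of the cap, 54 mm from the axis, 79 mm above the bench. The other wing is the same across the hub. The wings are 9 mm thick, straight out from the hub, 68 to 90 mm above the bench.
- mouse: Black computer mouse 114 x 62 x 38 mm standing near; leave alone. Origin: centre of the underside.
- tape_1: Roll of brown tape 92 x 90 x 48 mm standing near; leave alone. Origin: centre of the underside.
- vial_a: Small white-capped vial, 28 mm across, 65 mm high; leave alone. Origin: centre of the underside.
- vial_b: Small white-capped vial, 28 mm across, 65 mm high; leave alone. Origin: centre of the underside.

How it is judged:
By the outcome, as a careful person would: the job done as asked, in the order asked, and still so for the second after the job is handed in, with the robot touching nothing.
It also fails if it takes over 54 s, if anything falls off the work surface, if the arm or the gripper's body presses on something with over 40 N, if the wrist force passes 120 N, or if a joint passes its speed limit or range.

## Robot

A 6-joint arm with a two-finger parallel gripper is mounted at the origin on a cart in front of the work surface, level with it; the furniture and walls round the work are solid. World frame = base frame: x ahead of the robot, y to its left, z up, the work surface at z = 0. Lengths are in mm, angles in rad, forces in N, time in s.
With the tool pointing down it reaches from about 275 to 750 mm from the base axis. Payload 10.2 kg.
Tool frame: the origin (TCP) lies at the centre of the arm's flange, where the gripper is bolted on; the fingertips stand 173 mm ahead of it and the grasp point (between the pads) lies 155 mm ahead of it; z points along the fingers, y is the line along which they close (so a half turn about z gives the same grasp; the last joint's range is limited). The gripper opens to 85 mm and grips with 20 to 120 N. Pads are 22 mm wide; open, the fingers measure 114 mm over their backs; the gripper's body (76 mm by 85 mm) begins 54 mm behind the grasp point. The pads swing forward as they close: fully open they stand 13 mm farther back than shut.
Start: joints at [-1.403, 0.313, 1.498, -0, 1.331, -0.223], TCP at [199.975, -485.43, 404.694] pointing down, gripper open.
Joint ranges: [-2.94, 2.94], [-0.97, 2.17], [0.19, 2.56], [-1.23, 4.37], [0.02, 3.11], [-2.88, 2.88]. Speed limits (rad/s): [2.39, 2.39, 3.01, 3.14, 3.14, 3.14].

## Interface

Orientations are given as a unit quaternion [w, x, y, z].
In Python, from rig import ctrl gives the robot as it stands.
- The arm moves only by the shell command python3 steer.py 'ROWS' [OPENING] [FORCE]. ROWS is 1 to 8 rows, one to a line, with the numbers parted by commas; each row has 6 numbers: dx, dy, dz in m, then a rotation vector rx, ry, rz in units of 0.25 rad; each row is the pose to reach, as a shift and turn from the pose commanded when the command began, along the tool's axes at that moment; what a row does not reach only later rows make up. A row lasts 1/10 s, in which the tool goes at most 50 mm and 0.15 rad, less where a joint would pass 70% of its speed; a pose out of reach is approached as far as the arm can. OPENING is the opening from 0.0 (shut) to 1.0 (fully open), set as the command begins (- or left out keeps the last). The fingers move at their own pace and stop on an object; FORCE is the grip in N (left out, the last holds). Time passes only in rows, so rows that do not move let the fingers close. It prints the time, the measured TCP pose, the force, the opening and the grip force at its end. Input that does not fit is refused with a message, and nothing moves.
- ctrl.sense(): the state, without advancing time (a new reading comes with each control period).
- ctrl.capture(name): name is "scene" or "side" or "wrist"; returns the picture (420x560x3 uint8, red, green, blue); there is no depth.
- ctrl.calibration(name): a dict with "fx", "fy", "cx", "cy" (pixels), "position" and "attitude" of the camera in the world. Camera axes: x right, y down, z forward; pixel columns grow to the right and rows downward; lengths in mm; the calibration is good to about 2 mm. A picture is of the moment at which its call begins: read the wrist's pose just before it. calibration takes no time and is no camera call; for the wrist camera it gives the pose at the moment of the call.
- ctrl.finish_job(): hands the job in; it is judged then, once.
The state is a dict: "time_s": time; "joints": joint angles; "dq": joint speeds; "tau": joint torques, N m; "eef_pos": TCP position; "ee_rot": TCP orientation; "force": force on the tool from outside, world axes, zero at the start; "wrist_torque": the same for the moment, N m; "grip_width": opening from 0.0 (shut) to 1.0 (fully open); "grip_force": force on a finger pad.
Only numpy, scipy, OpenCV 4.12 (cv2) and the standard library are available. Lean on these libraries where they do the work, as an engineer would, in place of code of your own. Each camera call takes 0.05 s, during which the arm holds its last target. There are 200 camera calls.

## Working session

There is one attempt and no reset: what is moved stays moved. The work goes in short steps, Python scripts to look and compute and a shell command to move; the robot and the scene stay as the last step left them, time stands still between calls to the robot, and variables do not carry over. Pictures are saved under pics/ and viewed, at most 10 in all, crops included, and the job is handed in when it is done.

```bash
ls; mkdir -p pics; python3 - <<'E'
from rig import ctrl
import cv2
for n in("scene","side"):
    im=ctrl.capture(n); cv2.imwrite(f"pics/{n}0.png",im[:,:,::-1]); print(n,ctrl.calibration(n))
print(ctrl.calibration("wrist")); print(ctrl.sense())
E
```

```text
pics
rig.py
steer.py
scene {'fx': 517.8551148466111, 'fy': 517.8551148466111, 'cx': 271.0874535716943, 'cy': 200.18935850392785, 'position': array([-161.50881269,  678.47133409,  681.32962653]), 'attitude': array([ 0.1958712 , -0.33190724,  0.80399814, -0.45283446])}
side {'fx': 456.86212428333266, 'fy': 456.86212428333266, 'cx': 279.27183922574096, 'cy': 213.20377324901213, 'position': array([ 53.71481502, 732.90411263, 760.79379985]), 'attitude': array([ 0.1456212 , -0.26983883,  0.85230291, -0.42374665])}
{'fx': 305.3526981233388, 'fy': 305.3526981233388, 'cx': 280.29220028644175, 'cy': 203.88654440904045, 'position': array([ 262.21163604, -460.05961255,  373.42460545]), 'attitude': array([ 0.11217904,  0.82354355, -0.55090033, -0.07550304])}
{'time_s': 0.1, 'joints': array([-1.40336820e+00,  3.13396466e-01,  1.49834657e+00,  9.94042418e-06,
        1.33098958e+00, -2.23400909e-01]), 'dq': array([ 0.00098914, -0.00323064, -0.00357749,  0.00065162,  0.00165308,
        0.00057375]), 'tau': array([ 2.83941379e-03, -4.12902260e+01, -2.60142410e+01, -1.63462992e-04,
        3.05597183e-03,  8.19463708e-06]), 'eef_pos': array([ 199.98555856, -485.38706591,  404.19642149]), 'ee_rot': array([-5.69627557e-04,  9.80967336e-01,  1.94171987e-01,  2.07751848e-05]), 'force': array([-0.34559553,  0.57516038, -0.66617764]), 'wrist_torque': array([0.00808044, 0.03180942, 0.07452064]), 'grip_force': 0.0, 'grip_width': 1.0000963315998093}
```

View pics/scene0.png

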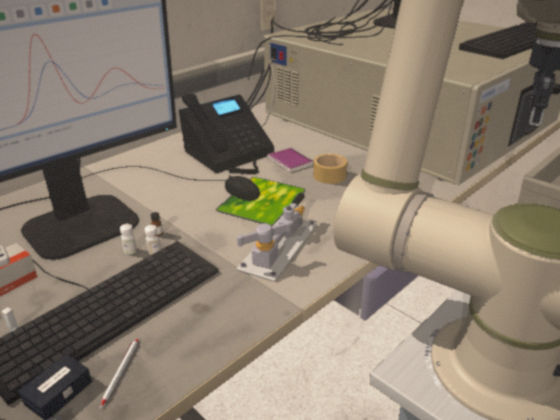

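View pics/side0.png

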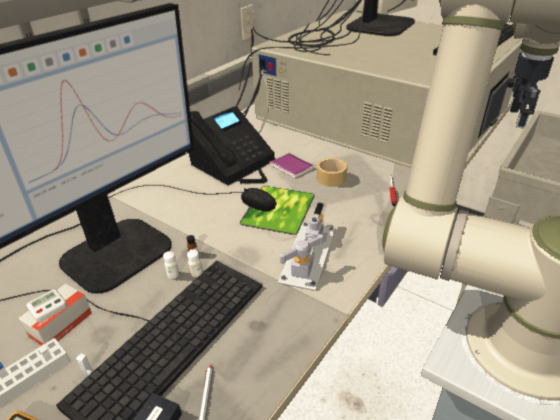

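The station is at about (280,240) in scene and (308,250) in side. The cap sits at the near end and the isolator at the far end. I'll enlarge both views.

```bash
python3 - <<'E'
import cv2,numpy as np
a=cv2.imread("pics/scene0.png")[185:285,225:335]; b=cv2.imread("pics/side0.png")[190:300,265:345]
r=lambda i,s:cv2.resize(i,None,fx=s,fy=s,interpolation=cv2.INTER_CUBIC)
A=r(a,4);B=r(b,4)
o=np.zeros((440,440+320,3),np.uint8);o[:400,:440]=A;o[:,440:]=B
for i in range(0,440,40):
    cv2.putText(o,str(225+i//4),(i,10),0,.35,(0,0,255)); cv2.putText(o,str(185+i//4),(0,i+4),0,.35,(255,0,0))
    cv2.putText(o,str(190+i//4),(440,i+4),0,.35,(255,0,0)); 
    if i<320: cv2.putText(o,str(265+i//4),(440+i,10),0,.35,(0,0,255))
cv2.imwrite("pics/crop.png",o)
E
```

```text
(no output)
```

View pics/crop.png

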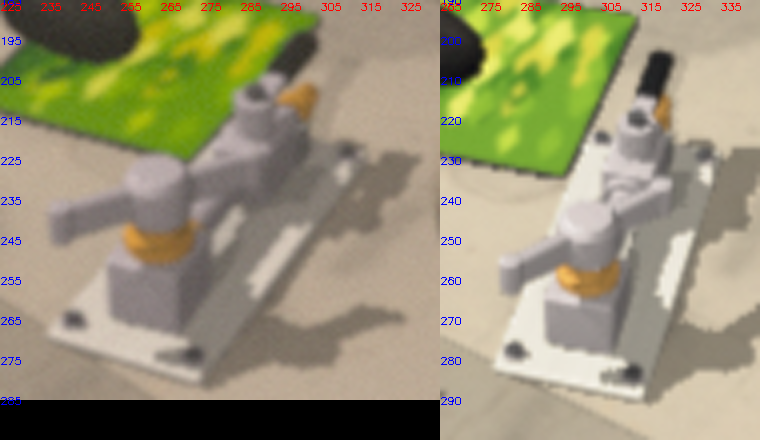

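The crop gives these pixels:
- **Cap top:** scene (264,227), side (302,244).
- **Isolator bolt:** scene (289,208), side (314,220).
- **Wing bulbs:** side (283,258) and (319,239), scene (240,240).
- **Plate corners:** also readable in both views.

Next I'll fit the pose to these points.

```bash
cat > h.py <<'E'
from rig import ctrl
import numpy as np
from scipy.spatial.transform import Rotation as R
from scipy.optimize import least_squares
def q(a): return R.from_quat(np.r_[a[1:],a[0]])
def proj(n,P,c=None):
    c=c or ctrl.calibration(n); p=q(c["attitude"]).inv().apply(np.atleast_2d(P)-c["position"])
    return np.c_[c["fx"]*p[:,0]/p[:,2]+c["cx"],c["fy"]*p[:,1]/p[:,2]+c["cy"]]
def rel(xyz):  # world TCP target -> tool-axes shift from now
    s=ctrl.sense(); return q(s["ee_rot"]).inv().apply(np.array(xyz)-s["eef_pos"])
E
python3 - <<'E'
from h import *
sc,sd=ctrl.calibration("scene"),ctrl.calibration("side")
O=[(sd,(45,115,8),(278.75,282)),(sd,(-45,115,8),(316.2,289.5)),(sc,(45,115,8),(237,268)),(sc,(-45,115,8),(275,280)),
(sc,(0,70,94),(264.5,227)),(sd,(0,70,94),(302.5,243.5)),(sd,(0,-126,67),(320,204.5)),(sc,(0,-126,67),(300,194.5)),(sc,(0,-50,78),(289.2,207.5)),(sd,(0,-50,78),(314.5,219.5)),
(sd,'w1',(282.7,258)),(sd,'w2',(319.5,238.7)),(sc,'w1',(240.2,240.5))]
def f(v):
    x,y,t,w=v; M=R.from_euler('z',t); r=[]
    for c,P,p in O:
        if P=='w1':P=(54*np.cos(w),70+54*np.sin(w),79)
        if P=='w2':P=(-54*np.cos(w),70-54*np.sin(w),79)
        r+=list((proj('',M.apply(P)+[x,y,0],c)-p)[0])
    return r
for g in (0,-1,1):
    s=least_squares(f,[450,0,g,0.3],loss='soft_l1'); print(s.x,s.cost)
print(np.round(np.reshape(f(s.x),(-1,2)),1))
x,y,t,w=s.x;M=R.from_euler('z',t)
for n,P in dict(iso=(0,-50,67),tip=(0,-110,67),off=(-60,-50,67),cap=(0,70,79),w1=(54*np.cos(w),70+54*np.sin(w),79),w2=(-54*np.cos(w),70-54*np.sin(w),79)).items(): print(n,np.round(M.apply(P)+[x,y,0],1))
print('wing world',t+w, R.from_quat(np.roll(ctrl.sense()["ee_rot"],-1)).as_matrix().round(3))
E
```

```text
[4.99172897e+02 1.38829458e+01 3.42551422e-01 1.01444235e+02] 5.201518034171856
[499.17289727  13.88294543  19.19210734  13.47964088] 5.201518034171119
[499.17289731  13.88294515   6.62573673  -5.36991505] 5.201518034171059
[[-0.6 -0.5]
 [ 0.4 -0.5]
 [-0.8 -0. ]
 [ 0.3 -0.4]
 [-0.2  0.6]
 [-0.2  0.4]
 [ 0.1 -0.3]
 [ 1.6  0.3]
 [-0.8 -1.3]
 [-0.6 -1.5]
 [ 0.3  0.9]
 [ 1.   0.8]
 [ 0.1  0.4]]
iso [516.  -33.2  67. ]
tip [536.1 -89.7  67. ]
off [459.5 -53.4  67. ]
cap [475.7  79.8  79. ]
w1 [492.4 131.2  79. ]
w2 [458.9  28.5  79. ]
wing world 1.255821679099106 [[ 0.925  0.381 -0.   ]
 [ 0.381 -0.925  0.001]
 [ 0.    -0.001 -1.   ]]
```
Good fit: yaw 0.3426, wing at world angle 1.256 = manifold relative 0.913 rad.  Isolator hub residual -1.5 since height guess. Fine. Accuracy ~2-4mm. Get a wrist view too later, for refinement.

The fit has residuals of about 1 px. Now I'll check the surroundings on the bench plane and the shifts needed to reach the isolator.

```bash
python3 - <<'E'
from h import *
def ray(n,p,z=0):
    c=ctrl.calibration(n); d=q(c["attitude"]).apply([(p[0]-c["cx"])/c["fx"],(p[1]-c["cy"])/c["fy"],1]); o=c["position"]; return (o+d*(z-o[2])/d[2]).round()
for n,p in dict(mouse=(258,205),tape=(332,183),vial1=(172,278),vial2=(195,275),boxcornerL=(256,113),boxcornerR=(450,185),redpen=(393,200)).items(): print(n,ray("side",p))
print('boxR scene',ray("scene",(450,183)),ray("scene",(450,95),200))
print(rel([563,-75,330]))
E
```

```text
mouse [733. -83.   0.]
tape [ 617. -300.    0.]
vial1 [720. 263.   0.]
vial2 [682. 225.   0.]
boxcornerL [1122. -570.    0.]
boxcornerR [ 319. -487.    0.]
redpen [ 427. -320.    0.]
boxR scene [ 374. -513.   -0.] [ 462. -608.  200.]
[ 491.9597837  -241.06766836   74.59281472]
```

Careful with the scale: shifts go in m and turns go in units of 0.25 rad. That gives: -200 mm is -0.2, 61 mm is 0.061.

```bash
python3 steer.py '0.02,-0.048,0,0,0,0
0.041,-0.098,0,0,0,0
0.061,-0.146,0,0,0,0
0.108,-0.157,0,0,0,0
0.156,-0.168,0,0,0,0
0.204,-0.178,0,0,0,0
0.252,-0.189,0,0,0,0
0.3,-0.2,0,0,0,0' 0 20
python3 -c "
from h import *
print(rel([540,-60,330]))"
```

```text
time_s: 0.9
eef_pos: [402.3, -184.6, 404.7]
ee_rot: [0.0, 0.981, 0.194, 0.0]
force: [0.7, -1.5, 0.7]
grip_width: -0.0
grip_force: 0.0
[174.76790418 -62.80421729  74.67092967]
```

Converted, -62 mm is -0.062, 60 mm is 0.06.

```bash
python3 steer.py '0.04,-0.015,0.02,0,0,0
0.085,-0.03,0.04,0,0,0
0.13,-0.045,0.06,0,0,0
0.175,-0.062,0.07,0,0,0
0.175,-0.062,0.07,0,0,0
0.175,-0.062,0.07,0,0,0'
python3 - <<'E'
from h import *
import cv2,json
c=ctrl.calibration("wrist"); im=ctrl.capture("wrist")
im=cv2.cvtColor(im,cv2.COLOR_RGB2BGR)
json.dump({k:np.array(v).tolist() for k,v in c.items()},open("w1.json","w"))
cv2.imwrite("pics/w1.png",cv2.resize(im,(800,600),interpolation=cv2.INTER_CUBIC))
for P in ((516,-33.2,74),(535.4,-87.3,74),(475.7,79.8,94),(492.4,131.2,90),(458.9,28.5,90)): print(P,proj("",P,c).round(1)*800/560)
E
```

```text
time_s: 1.5
eef_pos: [539.4, -61.7, 333.9]
ee_rot: [-0.0, 0.981, 0.195, -0.001]
force: [-1.0, -0.3, 0.8]
grip_width: -0.0
grip_force: 0.0
(516, -33.2, 74) [[336.28571429 315.14285714]]
(535.4, -87.3, 74) [[439.85714286 320.        ]]
(475.7, 79.8, 94) [[ 93.42857143 316.42857143]]
(492.4, 131.2, 90) [[  2.14285714 246.28571429]]
(458.9, 28.5, 90) [[187.14285714 376.14285714]]
```

View pics/w1.png

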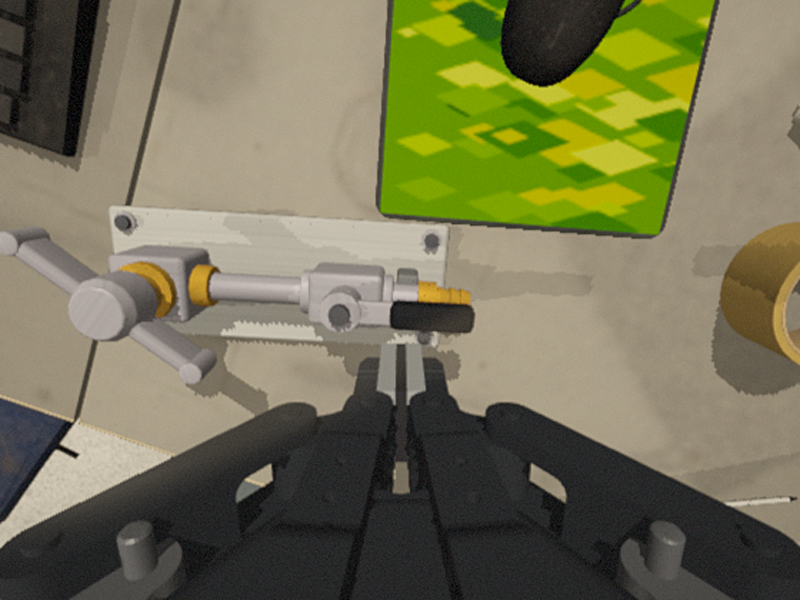

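The wrist view agrees with the fit to within a few mm: isolator bolt (341,314), grip 390–474 at row 317, cap top (102,307), bulbs (12,242) and (195,368). The far side of the handle is clear, so I'll lower the closed fingers there.

Converted, 105 mm is 0.105, 40 mm is 0.04.

```bash
python3 steer.py '0.017,0.021,0,0,0,0
0.017,0.021,0.04,0,0,0
0.017,0.021,0.075,0,0,0
0.017,0.021,0.105,0,0,0
0.017,0.021,0.105,0,0,0'
python3 steer.py '-0.003,0,0,0,0,0
-0.006,0,0,0,0,0
-0.009,0,0,0,0,0
-0.012,0,0,0,0,0
-0.015,0,0,0,0,0
-0.015,0,0,0,0,0'
```

```text
time_s: 2.05
eef_pos: [561.4, -76.3, 227.0]
ee_rot: [-0.002, 0.981, 0.193, -0.003]
force: [-0.3, 0.1, -0.3]
grip_width: 0.001
grip_force: 0.0
time_s: 2.65
eef_pos: [549.2, -81.2, 230.6]
ee_rot: [0.001, 0.981, 0.194, 0.001]
force: [3.5, 1.0, 3.0]
grip_width: 0.001
grip_force: 1.8
```

Contact made. Now the sweep clockwise, turning the tool along with the handle.

Converted, -49 mm is -0.049, -42 mm is -0.042, 1.2 rad is 4.8.

```bash
python3 steer.py '-0.0086,0.001,0,0,0,0.6
-0.0174,0.001,0,0,0,1.2
-0.026,-0.0005,0,0,0,1.8
-0.034,-0.003,0,0,0,2.4
-0.042,-0.007,0,0,0,3
-0.049,-0.012,0,0,0,3.6
-0.0555,-0.018,0,0,0,4.2
-0.061,-0.025,0,0,0,4.8'
python3 - <<'E'
from h import *
import cv2
im=ctrl.capture("side")[190:300,235:385]
cv2.imwrite("pics/s1.png",cv2.resize(im[:,:,::-1],None,fx=4,fy=4,interpolation=cv2.INTER_CUBIC))
E
```

```text
time_s: 3.45
eef_pos: [482.4, -81.0, 229.4]
ee_rot: [0.0, 0.918, -0.396, -0.001]
force: [0.7, 0.0, 0.3]
grip_width: -0.004
grip_force: 0.0
```

View pics/s1.png

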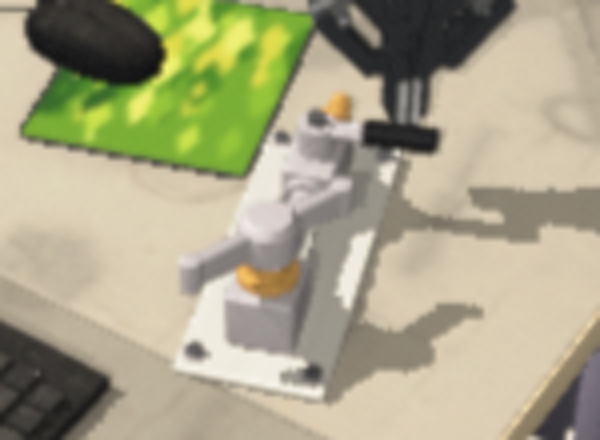

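The handle is across the pipe at crop (400,135), so it has snapped off. Next I'll lift, move above the cap, open the fingers and look.

Converted, -106 mm is -0.106, -100 mm is -0.1.

```bash
python3 steer.py '0,0,-0.045,0,0,0
0,0,-0.09,0,0,0
-0.035,-0.031,-0.1,0,0,0
-0.07,-0.062,-0.1,0,0,0
-0.1,-0.09,-0.1,0,0,0
-0.119,-0.106,-0.1,0,0,0
-0.119,-0.106,-0.1,0,0,0
-0.119,-0.106,-0.1,0,0,0' 1.0
python3 - <<'E'
from h import *
import cv2
c=ctrl.calibration("wrist"); im=ctrl.capture("wrist")
cv2.imwrite("pics/w2.png",cv2.resize(im[:,:,::-1],(800,600),interpolation=cv2.INTER_CUBIC))
s=ctrl.sense();print(s["eef_pos"],s["joints"])
for P in ((516,-33.2,78),(467,-50.6,74),(475.7,79.8,94),(492.4,131.2,90),(458.9,28.5,90)): print(P,proj("",P,c).round(1)*800/560)
E
```

```text
time_s: 4.3
eef_pos: [477.7, 78.1, 329.5]
ee_rot: [0.0, 0.92, -0.392, -0.0]
force: [0.4, -0.0, 0.0]
grip_width: 0.999
grip_force: 0.0
[477.78416253  77.51354346 329.49785686] [-8.17523685e-02  2.99965255e-01  1.72431794e+00 -3.91696938e-04
  1.11813185e+00  2.29718797e+00]
(516, -33.2, 78) [[504.71428571  82.71428571]]
(467, -50.6, 74) [[597.57142857 132.42857143]]
(475.7, 79.8, 94) [[398.71428571 317.57142857]]
(492.4, 131.2, 90) [[307.14285714 361.57142857]]
(458.9, 28.5, 90) [[496.28571429 265.71428571]]
```

View pics/w2.png

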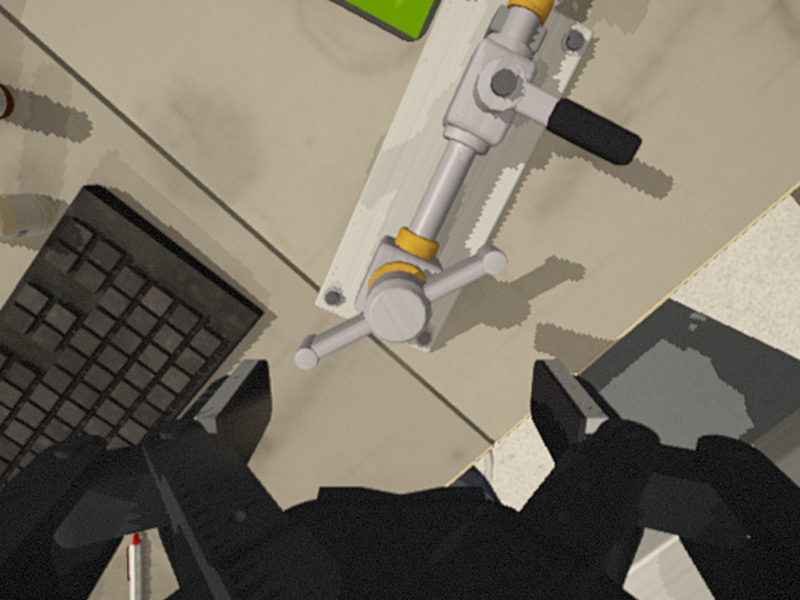

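The handle is fully off: grip centre is at (595,131), and the predicted off position was (597,132). The cap top is at (398,308), centred under the tool, with its wings about 0.47 rad counter-clockwise of the finger line. I'll back off 0.12 rad and go down around it.

Converted, 99 mm is 0.099, 60 mm is 0.06, 0.12 rad is 0.48.

```bash
python3 steer.py '0,0,0,0,0,0.48
0,0,0.03,0,0,0.48
0,0,0.06,0,0,0.48
0,0,0.085,0,0,0.48
0,0,0.099,0,0,0.48
0,0,0.099,0,0,0.48'
python3 steer.py '0,0,0,0,0,-0.16
0,0,0,0,0,-0.32
0,0,0,0,0,-0.48
0,0,0,0,0,-0.64
0,0,0,0,0,-0.64
0,0,0,0,0,-0.64'
python3 -c "
from h import *
s=ctrl.sense();print(s['wrist_torque'],s['tau'][5])"
```

```text
time_s: 4.95
eef_pos: [477.4, 77.0, 229.1]
ee_rot: [0.001, 0.894, -0.448, -0.002]
force: [0.4, -0.2, 0.0]
grip_width: 0.999
grip_force: 0.0
time_s: 5.55
eef_pos: [477.9, 77.6, 231.3]
ee_rot: [-0.0, 0.927, -0.376, 0.0]
force: [0.3, 0.1, 0.5]
grip_width: 0.999
grip_force: 0.0
[0.006115   0.00818403 0.01620772] -0.05769924377091229
```

```bash
for i in 1 2 3 4; do python3 steer.py '0,0,0,0,0,-0.12
0,0,0,0,0,-0.24
0,0,0,0,0,-0.24' | egrep "force: \[|ee_rot"
python3 -c "
from h import *
s=ctrl.sense();print(s['wrist_torque'].round(3),s['tau'][5].round(3),s['joints'][0]-s['joints'][5])"; done
```

```text
ee_rot: [-0.0, 0.938, -0.347, -0.0]
force: [-0.2, -0.1, -0.7]
[ 0.016 -0.019 -0.041] -0.312 -2.2788708060192198
ee_rot: [0.0, 0.948, -0.318, -0.0]
force: [-1.5, 0.2, 0.8]
[ 0.044  0.219 -0.058] -0.369 -2.21866989314285
ee_rot: [0.0, 0.957, -0.29, -0.0]
force: [-2.3, 0.5, 0.6]
[ 0.114  0.315 -0.102] -0.402 -2.1585288116893815
ee_rot: [0.0, 0.965, -0.261, 0.0]
force: [-1.2, 1.7, 0.2]
[ 0.131  0.296 -0.036] -0.406 -2.098520017356413
```

Contact came near -2.25, and the load has levelled off at about 2 N after roughly 0.15 rad. A little more will confirm it.

```bash
for i in 1 2; do python3 steer.py '0,0,0,0,0,-0.12
0,0,0,0,0,-0.24
0,0,0,0,0,-0.24' | egrep "force: \["
python3 -c "
from h import *
s=ctrl.sense();print(s['wrist_torque'].round(3),s['tau'][5].round(3),s['joints'][0]-s['joints'][5])"; done
python3 - <<'E'
from h import *
import cv2
im=ctrl.capture("wrist")
cv2.imwrite("pics/w3.png",im[:,:,::-1])
E
```

```text
force: [-1.4, 1.1, 0.3]
[ 0.184  0.264 -0.126] -0.389 -2.0386707628595357
force: [-0.8, 0.7, -0.7]
[ 0.121  0.187 -0.057] -0.359 -1.9788158636811126
```

View pics/w3.png

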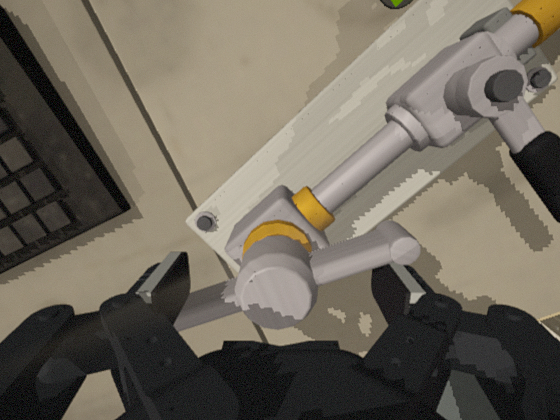

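The load stays at about 2 N over some 0.25 rad, so counter-clockwise loosens. The fingers sit behind both wings, clear of the hub at (278,280). Continuing.

```bash
for i in 1 2 3; do python3 steer.py '0,0,0,0,0,-0.48
0,0,0,0,0,-0.96
0,0,0,0,0,-1.44
0,0,0,0,0,-1.92
0,0,0,0,0,-2.4
0,0,0,0,0,-2.88
0,0,0,0,0,-3.36
0,0,0,0,0,-3.84' | egrep "eef|force: \["
python3 -c "
from h import *
s=ctrl.sense();print(s['wrist_torque'].round(3),s['tau'][5].round(3),s['joints'][0]-s['joints'][5])"; done
```

```text
eef_pos: [478.3, 78.2, 231.0]
force: [2.6, 3.8, -1.7]
[ 0.451 -0.656 -0.18 ] 1.364 -1.015349893914614
eef_pos: [478.2, 78.4, 231.0]
force: [2.3, 6.1, -0.6]
[ 0.772 -0.329 -0.193] 1.37 -0.055117096916026835
eef_pos: [477.5, 78.4, 230.6]
force: [-2.3, 4.1, 0.7]
[ 0.593  0.293 -0.163] 1.378 0.9049831619261189
```

Converted, -110 mm is -0.11, -80 mm is -0.08, 0.16 rad is 0.64.

```bash
python3 steer.py '0,0,0,0,0,0.32
0,0,0,0,0,0.64
0,0,0,0,0,0.64
0,0,-0.04,0,0,0.64
0,0,-0.08,0,0,0.64
0,0,-0.11,0,0,0.64
0,0,-0.11,0,0,0.64' | egrep "eef|force: \["
python3 - <<'E'
from h import *
import cv2,json
c=ctrl.calibration("wrist"); im=ctrl.capture("wrist")
cv2.imwrite("pics/w4.png",cv2.resize(im[:,:,::-1],(800,600),interpolation=cv2.INTER_CUBIC))
for a in (1.256,1.256+.2,1.256-.2,1.256+np.pi,1.256+np.pi-.2): print(a,proj("",[478+54*np.cos(a),78+54*np.sin(a),90],c).round(1)*800/560)
im=ctrl.capture("side"); cv2.imwrite("pics/s2.png",im[:,:,::-1])
E
```

```text
eef_pos: [478.3, 78.0, 344.6]
force: [0.3, -0.3, -1.5]
1.256 [[489.42857143 248.85714286]]
1.456 [[478.28571429 231.85714286]]
1.056 [[496.57142857 267.42857143]]
4.397592653589793 [[313.28571429 344.        ]]
4.197592653589793 [[304.42857143 327.28571429]]
```

View pics/w4.png

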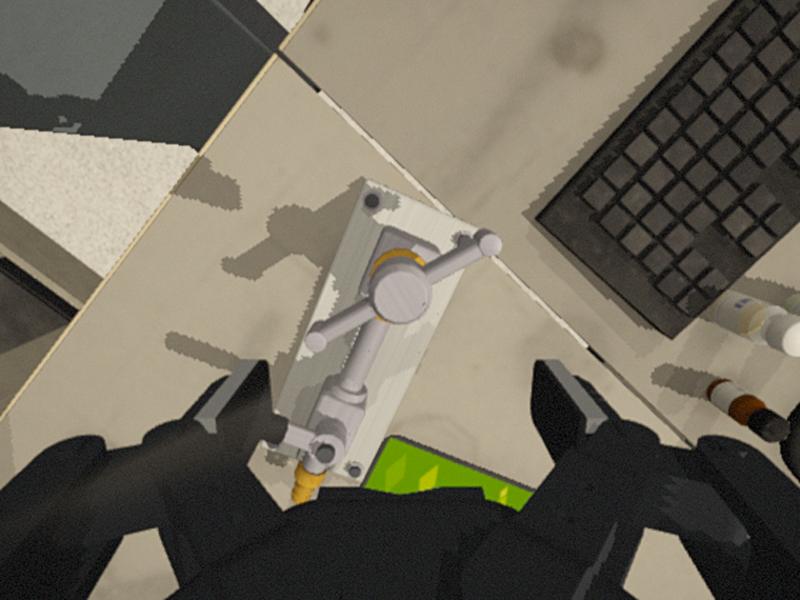

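View pics/s2.png

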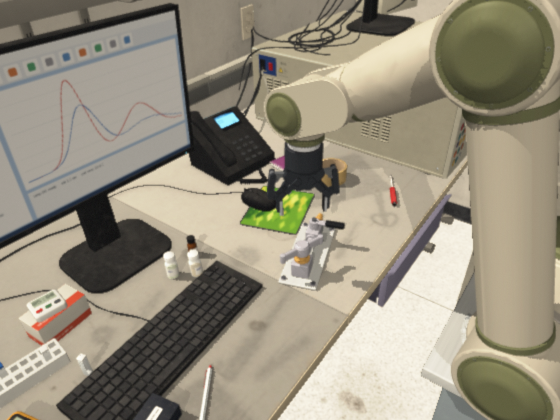

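The wings lie back on their starting line at (489,242)–(316,336), so the cap has turned π. The handle is still across the pipe, the neighbours haven't moved, and the robot is clear.

```bash
python3 -c "
from rig import ctrl
print(ctrl.finish_job())"
```

```text
the job is handed in; nothing more can be done
None
```

The isolator is shut, and the cap, which loosens counter-clockwise, was then slackened half a turn. Nothing nearby was disturbed, the arm is clear, and the job is handed in.

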